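# Lock a block in the drilling jig with its bayonet plunger clamp

### The arm

A 7-joint arm with a two-finger parallel gripper is mounted at the origin on the work surface. World frame = base frame: x ahead of the robot, y to its left, z up, the work surface at z = 0. Lengths are in m, angles in rad, forces in N, time in s.
With the tool pointing down it reaches from about 0.425 to 0.95 m from the base axis. Payload 4.7 kg.
Tool frame: the origin (TCP) lies at the very end of the fingers, on their centre line; the grasp point (between the pads) lies robot.grip_depth behind it (robot.grip_depth is the distance from the TCP to the grasp point, in m); z points along the fingers, y is the direction in which the jaws open and shut (so a half turn about z gives the same grasp; the last joint's range is limited). The gripper opens to 85 mm and grips with 20 to 120 N. Pads are 22 mm wide; open, the fingers measure 114 mm over their backs; the gripper's body (76 mm by 85 mm) begins 54 mm behind the grasp point. The pads swing forward as they close: fully open they stand 13 mm farther back than shut.
Start: joints at [-1.353, 0.469, -0.049, 1.532, 0.024, 1.141, -0.082], TCP at [0.165, 0.655, 0.231] pointing down, gripper open.
Joint ranges: [-2.59, 2.59], [-0.33, 1.99], [-1.39, 1.29], [0.1, 2.45], [-1.04, 4.18], [0.21, 1.99], [-2.66, 2.66]. Speed limits (rad/s): [2.57, 2.57, 3.14, 3.14, 3.14, 3.14, 3.14].

### API

Orientations are given as a 3x3 rotation matrix whose columns are the frame's x, y, z axes.
In Python, from station import robot gives the robot as it stands.
- The arm moves only by the tool jog_arm, never from a script. Its argument "plan" is a list of rows, each a list of 2 entries, a list of its own where there are three numbers: the shift along the world's x, y, z in cm, then the turn, a rotation vector about the world's x, y, z in rad. A call has 1 to 8 rows; each row shifts and turns the commanded pose from where the row before left it; what a row does not reach is not made up. A row lasts 1/12 s, in which the tool goes at most 41.7 mm and 7.16 degrees, less where a joint would pass 70% of its speed; a pose out of reach is approached as far as the arm can. A call is refused whole if a number of a shift passes 4.17 or a number of a turn 0.125, either way. A call with a gripper value outside its range is refused whole. "gripper" is the gripper command: -1 is fully open, 1 is shut, values between are in proportion, set as the call begins (left out, the last holds). The fingers move at their own pace and stop on an object; the grip force is fixed at half the most. Time passes only in rows, so rows that do not move let the fingers close. It gives the time, the measured TCP pose, the force and the opening at its end, in the units of the state.
- robot.get_state(): the state, without advancing time (a new reading comes with each control period).
- robot.read_camera(name): name is "side" or "top"; returns the picture (384x512x3 uint8, blue, green, red); there is no depth.
- robot.camera_params(name): a dict with "fx", "fy", "cx", "cy" (pixels), "world_from_camera" (4x4, takes a point from camera to world coordinates). Camera axes: x right, y down, z forward; pixel columns grow to the right and rows downward; lengths in m; the calibration is good to about 2 mm. A picture is of the moment at which its call begins. camera_params takes no time and is no camera call.
- robot.hand_in(): hands the job in, once; it reports no verdict.
The state is a dict: "t": time; "qpos": joint angles; "joint_vel": joint speeds; "joint_efforts": joint torques, N m; "tcp_pos": TCP position; "eef_rot": TCP orientation; "ft_force": force on the tool from outside, world axes, zero at the start; "ft_torque": the same for the moment, N m; "opening": finger opening in m.
Only numpy, scipy, OpenCV 4.12 (cv2) and the standard library are available. Lean on these libraries where they do the work, as an engineer would, in place of code of your own. Each camera call takes 0.05 s, during which the arm holds its last target.

### The job

Clamp the wooden block in the drilling jig, ready for drilling: with the fingers, push the clamp's upright ball handle forward along the slot in its tube as far as it goes, so that the plunger runs the block up to the end stop, then push the handle sideways round the corner of the slot and down to the end of the side leg, and move clear. Only push the handle, gently: do not pinch it, do not lift the block, and leave the tools and offcuts lying around undisturbed.

Things in the scene. Friction and masses are not known exactly. Their poses are not given: they have to be found in the camera images.
- jig: Drilling jig, fixed: aluminium base plate 275 x 124 x 12 mm (x -95 to 180, y -62 to 62). Origin on the bench (z = 0) below the slot's corner. x: forward, from clamp to end stop; y: left; z: up. A steel bush plate bridges the block at x = 97 to 131, y = -64 to 64, its fittings up to z = 86. All of this frame's lengths in mm.
- slot_corner (a point): On the clamp tube's axis, inside it, at the slot's corner: jig (0, 0, 45 mm). Axes as the jig's. The steel tube (40 mm outer diameter) lies along x from -76 to 18 mm of here. Its L-shaped slot runs on top (12 mm wide, pin centre from x = -45 to 0), then turns down the tube's right side (-y): a leg 11 mm wide, 75 degrees round. The pin enters the leg only within 1 mm of x = 0.
- stop_face (a point): Centre of the end stop's face that the block must meet, at jig x = 150 mm, z = 45 mm. The stop is a steel block 100 mm wide, its top 60 mm above the bench. Axes as the jig's.
- plunger (a joint): Travel of plunger and handle along the slot, m: 0 fully back, 0.045 with the pin at the corner's middle, 0.046 at its hard stop. Friction about 3.5 N plus 8 N per m/s, no spring: stays where it is left. Its round black pad (28 mm diameter) has its front face at jig x = 0.0335 + this value, 45 mm above the bench.
- handle (a joint): Turn of the handle about the tube's axis, rad: 0 upright, growing as it swings to the jig's right (-y) and down, 1.32 at the end of the side leg. Along the straight run the slot leaves about 0.08 rad of play; it turns only at the corner. About 1.3 N at the ball turns it; no spring, it stays where it is left.
- ball_knob (a point): Centre of the black ball (25 mm diameter) on the handle: a steel pin 9 mm in diameter, with a 14 mm collar under the ball, standing out of the slot. 75 mm from the tube's axis: 120 mm above the bench upright, 64 mm above it and 73 mm right of the axis when locked. z points outward along the pin, x is the jig's x. To be pushed, not gripped.
- block_mid (a point): Centre of the loose hardwood block to clamp, 70 x 60 x 38 mm (x, y, z), about 0.13 kg, in the nest between low side rails 64 mm apart, underside 26 mm above the bench. Starts 12 to 32 mm short of the end stop; against it this point is at jig x = 115 mm. Once locked, the pad leaves it 0.5 to 2.5 mm of play.
- bit_rack: Bystander: grey bit holder, 36 x 72 x 20 mm, with two rows of steel bits standing in it, to the right of the jig. Origin: centre of its underside.
- offcut: Bystander: small hardwood offcut, 55 x 42 x 38 mm, left of the clamp. Origin: centre of its underside.
- screwdriver: Bystander: screwdriver 190 mm long with a black handle, lying left of the jig. Origin: at bench height near its middle.
- twist_drill: Bystander: twist drill 8 mm thick, 120 mm long, lying right of the clamp. Origin: centre of its underside.
- hammer: Bystander: hammer 300 mm long with a black handle, lying on the right of the bench. Origin: at bench height near its middle.
- try_square: Bystander: try square, wooden stock 100 mm and steel blade 150 mm, lying on the left of the bench. Origin: under the middle of the stock.
- screw_jar: Bystander: jar 66 mm in diameter, 85 mm high, on the left of the bench. Origin: centre of its underside.
- drill_index: Bystander: open grey drill case, 100 x 150 mm, lid raised to about 140 mm, on the far right of the bench. Origin: centre of its underside.
Mind the look-alikes: they are no part of the job. Leave any green or yellow look-alike of the part that bears block_mid alone.

How it is judged:
On the way, in this order (a step that is already met when the one before it is completed fails the run):
1. the plunger is run forward nearly to the corner of the slot or to it, the handle still about upright (value of joint plunger above 0.038 m and value of joint handle below 0.5 rad).
2. the handle is swung round into the side leg (value of joint handle above 1.2 rad and value of joint plunger above 0.043 m), for 0.2 s.
At the end, for the whole second after the job is handed in: The plunger is at the corner (joint over 0.043 m), the handle is swung to the end of the side leg (over 1.2 rad of 1.32) and at rest, and the block lies flat in the nest, within 4 mm of the end stop (all of step 2 and velocity of joint handle below 0.05 rad/s and x of block_mid in the frame of stop_face above -0.039 m and height (world z) of block_mid below 0.049 m and angle between block_mid's own z axis and vertical below 0.06 rad); the robot touches nothing.
It fails at once if the handle is pinched between the fingers instead of pushed (x of the grasp point in the frame of ball_knob between -0.007 and 0.007 m and y of the grasp point in the frame of ball_knob between -0.007 and 0.007 m and z of the grasp point in the frame of ball_knob between -0.06 and 0.018 m and contact force between the fingers and jig above 0.5 N).
It fails at once if the handle is forced: pushed with more than 60 N (contact force between the fingers and jig above 60 N).
It fails at once if the block is lifted or tipped (height (world z) of block_mid above 0.055 m or angle between block_mid's own z axis and vertical above 0.25 rad).
It fails at once if a tool or offcut lying around is moved more than 20 mm (distance of any of bit_rack, offcut, screwdriver, twist_drill, hammer, try_square, screw_jar, drill_index from where it was at the start of the episode above 0.02 m).
It also fails if it takes over 42 s, if anything falls off the work surface, if the arm or the gripper's body presses on something with over 40 N, if the wrist force passes 120 N, or if a joint passes its speed limit or range.

## Working session

There is one attempt and no reset: what is moved stays moved. The work goes in short steps, Python scripts to look and compute and a tool call to move; the robot and the scene stay as the last step left them, time stands still between calls to the robot, and variables do not carry over. Pictures are saved under pics/ and viewed, and the job is handed in when it is done.

Besides the shell and the picture viewer there is one more tool, called after "Emit:" as name(argument=value, ...), one argument or row to a line, values as JSON. jog_arm: Moves the arm, as the interface text tells. Its arguments: {"type":"object","properties":{"plan":{"type":"array","items":{"type":"array"}},"gripper":{"type":"number"}},"required":["plan"]}

```bash
mkdir -p pics
python3 - <<'E'
from station import robot
import cv2, numpy as np
for n in("side","top"):
    im=robot.read_camera(n); cv2.imwrite(f"pics/{n}0.png",im)
    p=robot.camera_params(n); print(n,p["fx"],p["fy"],p["cx"],p["cy"]); print(np.round(p["world_from_camera"],4))
s=robot.get_state(); print(s["t"],s["tcp_pos"],np.round(s["eef_rot"],3),s["opening"],robot.grip_depth)
E
ls
```

```text
side 463.4342837371975 463.4342837371975 252.78675911130983 191.2144104143344
[[ 0.9563 -0.1854  0.2262  0.2488]
 [-0.2924 -0.5903  0.7524 -1.0941]
 [-0.0059 -0.7856 -0.6187  0.9952]
 [ 0.      0.      0.      1.    ]]
top 421.34945565633484 421.34945565633484 261.25087048119036 189.36123362346157
[[-0.0293 -0.9883  0.15    0.4005]
 [-0.9995  0.0271 -0.0171  0.0044]
 [ 0.0129 -0.1504 -0.9885  1.3207]
 [ 0.      0.      0.      1.    ]]
0.1 [0.16476655 0.65405089 0.23036055] [[-0.97   0.244 -0.   ]
 [ 0.244  0.97  -0.002]
 [-0.    -0.002 -1.   ]] 0.08525923024449683 0.0187
pics
```

View pics/side0.png

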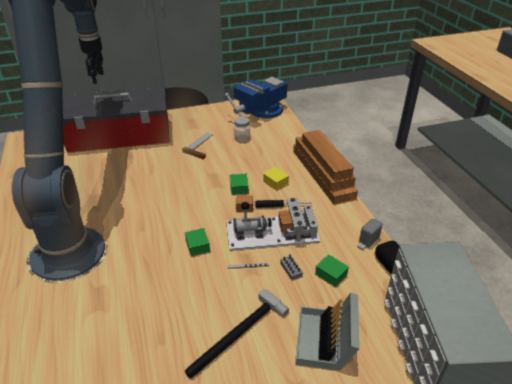

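View pics/top0.png

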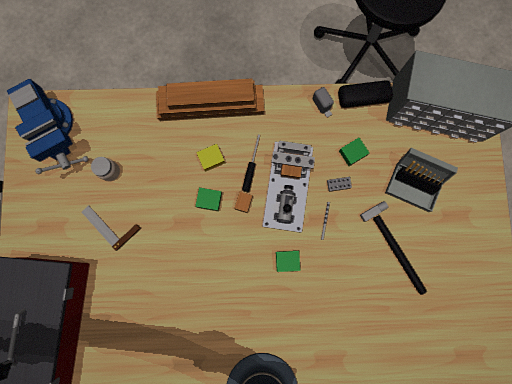

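The side view shows the jig at about (272,230), and the top view shows it at about (288,187) with forward pointing up the image. The green and yellow blocks are look-alikes. I'll enlarge both views.

Run:
```python
import cv2
a=cv2.imread("pics/side0.png")[185:260,215:330]; b=cv2.imread("pics/top0.png")[130:240,225:340]
cv2.imwrite("pics/sc.png",cv2.resize(a,None,fx=6.9,fy=6.9,interpolation=cv2.INTER_CUBIC))
cv2.imwrite("pics/tc.png",cv2.resize(b,None,fx=5.4,fy=5.4,interpolation=cv2.INTER_CUBIC))
```

```text
(no output)
```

View pics/sc.png

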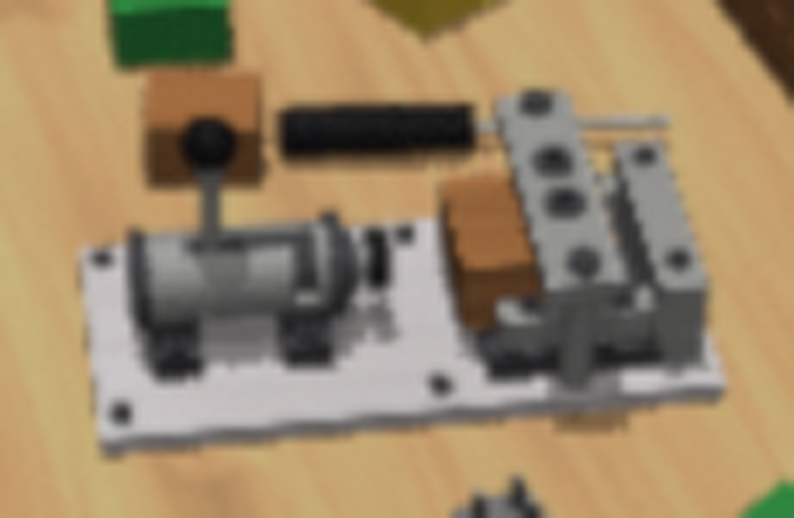

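View pics/tc.png

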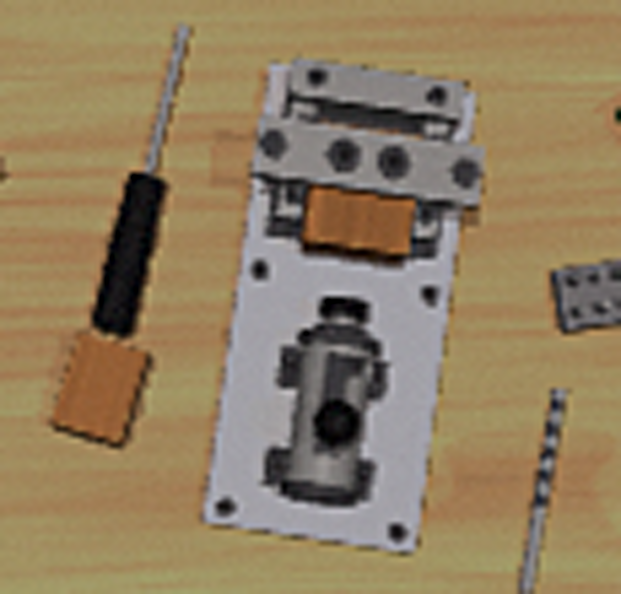

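The crops show:
- **Ball:** side crop (208,143) and top crop (337,421).
- **Plate corners, top crop:** rear-left (205,520), rear-right (415,550), front-right (475,85), front-left (268,65).
- **Block to clamp:** the brown one under the bush plate, at top crop (358,220). The other brown piece, at (103,390), is the offcut.

```bash
cat > h.py <<'E'
import numpy as np, cv2
from station import robot
def ray(n,u,v):
    p=robot.camera_params(n);T=np.array(p["world_from_camera"])
    d=T[:3,:3]@np.array([(u-p["cx"])/p["fx"],(v-p["cy"])/p["fy"],1]);return T[:3,3],d/np.linalg.norm(d)
def plane(n,u,v,z):
    o,d=ray(n,u,v);return o+d*(z-o[2])/d[2]
def tri(a,b):
    A=np.zeros((3,3));r=np.zeros(3);L=[ray("side",*a),ray("top",*b)]
    for o,d in L:
        M=np.eye(3)-np.outer(d,d);A+=M;r+=M@o
    x=np.linalg.solve(A,r);return x,[np.linalg.norm((np.eye(3)-np.outer(d,d))@(x-o)) for o,d in L]
def proj(n,P):
    p=robot.camera_params(n);T=np.linalg.inv(np.array(p["world_from_camera"]));q=T[:3,:3]@P+T[:3,3]
    return np.array([p["fx"]*q[0]/q[2]+p["cx"],p["fy"]*q[1]/q[2]+p["cy"]])
tc=lambda x,y:((x+.5)/5.4+225-.5,(y+.5)/5.4+130-.5)
sc=lambda x,y:((x+.5)/6.9+215-.5,(y+.5)/6.9+185-.5)
E
python3 - <<'E'
from h import *
def fit(J,W):
    J=np.array(J,float);W=np.array(W)[:,:2];j=J-J.mean(0);w=W-W.mean(0)
    th=np.arctan2((j[:,0]*w[:,1]-j[:,1]*w[:,0]).sum(),(j*w).sum())
    R=np.array([[np.cos(th),-np.sin(th)],[np.sin(th),np.cos(th)]]);t=W.mean(0)-R@J.mean(0)
    print("yaw",th,"origin",t,"res mm\n",np.round(1000*(W-(J@R.T+t)),1));return th,R,t
W=[plane("top",*tc(*c),.012) for c in[(205,520),(415,550),(475,85),(268,65)]]
J=[(-.095,.062),(-.095,-.062),(.18,-.062),(.18,.062)]
th,R,t=fit(J,W)
W2=[plane("side",*sc(*c),.012) for c in[(80,247),(103,440),(723,388)]]
fit(J[:3],W2)
b,e=tri(sc(208,143),tc(337,421));print("ball",b,e,"jig",R.T@(b[:2]-t))
bt=plane("top",*tc(337,421),.12);bs=plane("side",*sc(208,143),.12);print(bt,R.T@(bt[:2]-t),bs,R.T@(bs[:2]-t))
# block rear top edge at z=.064
for c in[(303,245),(405,257)]: print("blk rear",R.T@(plane("top",*tc(*c),.064)[:2]-t))
print(R.T@(plane("top",*tc(103,390),.038)[:2]-t),"offcut",plane("top",*tc(103,390),.038))
E
```

```text
yaw -0.1662416761497165 origin [ 0.56734737 -0.09512888] res mm
 [[ 0.4 -0.7]
 [ 0.3  1.6]
 [ 2.2 -0.4]
 [-2.9 -0.5]]
yaw -0.1875002872620057 origin [ 0.56555527 -0.09544399] res mm
 [[ 0.1  0.6]
 [ 1.6 -0.9]
 [-1.7  0.3]]
ball [ 0.52690871 -0.08838192  0.12155326] [np.float64(0.0007747288221814522), np.float64(0.0007747288221814938)] jig [-4.09976231e-02 -3.77314003e-05]
[ 0.5278414  -0.08863975  0.12      ] [-0.04003513 -0.00013766] [ 0.5266148  -0.08656764  0.12      ] [-0.04158771  0.0017029 ]
blk rear [0.06249348 0.02816593]
blk rear [ 0.06365918 -0.02951441]
[-0.03119012  0.12890752] offcut [0.55791848 0.03716273 0.038     ]
```

Emit:
jog_arm(
  plan=[
    [[2.5,-2.5,0],[0,0,0.035]],
    [[2.8,-2.8,0],[0,0,0.037]],
    [[2.8,-2.8,0],[0,0,0]],
    [[2.8,-2.8,0],[0,0,0]],
    [[2.8,-2.8,0],[0,0,0]],
    [[2.8,-2.8,0],[0,0,0]],
    [[2.8,-2.8,0],[0,0,0]],
    [[2.8,-2.8,0],[0,0,0]],
  ],
  gripper=1,
)

```text
t: 0.77
tcp_pos: [0.3867, 0.4318, 0.2311]
eef_rot: [[-0.985, 0.174, -0.0], [0.174, 0.985, -0.0], [0.0, -0.0, -1.0]]
ft_force: [0.2, 0.0, -0.4]
opening: 0.0
```

Emit:
jog_arm(
  plan=[
    [[1.3,-3.7,0],[0,0,0]],
    [[1.3,-3.7,0],[0,0,0]],
    [[1.3,-3.7,0],[0,0,0]],
    [[1.3,-3.7,0],[0,0,0]],
    [[1.3,-3.7,0],[0,0,0]],
    [[1.3,-3.7,0],[0,0,0]],
    [[1.3,-3.7,0],[0,0,0]],
    [[0,-2,0],[0,0,0]],
  ],
)

```text
t: 1.43
tcp_pos: [0.4787, 0.1491, 0.2313]
eef_rot: [[-0.984, 0.18, 0.001], [0.18, 0.984, -0.002], [-0.001, -0.002, -1.0]]
ft_force: [-0.0, -0.0, -0.5]
opening: 0.0001
```

Emit:
jog_arm(
  plan=[
    [[0.2,-3.5,0],[0,0,0]],
    [[0.2,-3.5,0],[0,0,0]],
    [[0.2,-3.5,0],[0,0,0]],
    [[0.2,-3.5,0],[0,0,0]],
    [[0.2,-3.5,0],[0,0,0]],
    [[0,-3.5,0],[0,0,0]],
    [[0,-2.0,0],[0,0,0]],
    [[0,0,0],[0,0,0]],
  ],
)

```text
t: 2.1
tcp_pos: [0.486, -0.081, 0.2313]
eef_rot: [[-0.983, 0.183, -0.0], [0.183, 0.983, -0.002], [-0.0, -0.002, -1.0]]
ft_force: [0.2, -0.1, 0.3]
opening: -0.0
```

Run:
```python
from h import *
for n in("side","top"): cv2.imwrite(f"pics/{n}1.png",robot.read_camera(n))
a=cv2.imread("pics/side1.png")[150:260,215:330]; b=cv2.imread("pics/top1.png")[130:240,225:340]
cv2.imwrite("pics/c1.png",cv2.resize(np.hstack([a,b]),None,fx=3.4,fy=3.4,interpolation=cv2.INTER_CUBIC))
s=robot.get_state();print(s["tcp_pos"],s["t"],s["ft_force"])
```

```text
[ 0.48653725 -0.0758392   0.23108646] 2.2 [0.07297055 0.98249587 0.99868807]
```

View pics/c1.png

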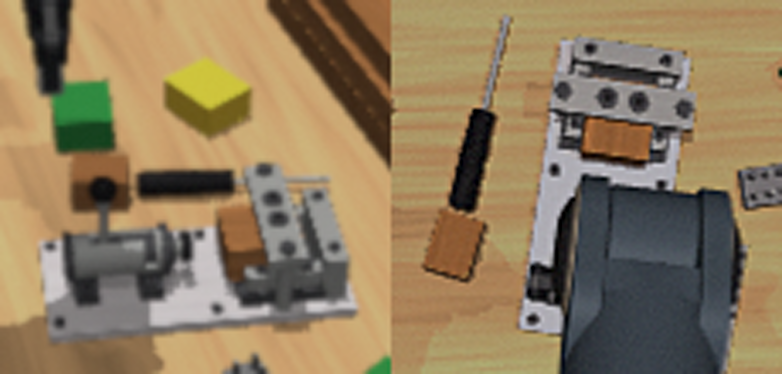

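The fingertip sits behind the ball and well above it: side crop (48,85) against the ball at (102,188). I'll lower to ball height.

Emit:
jog_arm(
  plan=[
    [[0,-0.5,0],[0,0,0]],
    [[0,0,-3],[0,0,0]],
    [[0,0,-3],[0,0,0]],
    [[0,0,-3],[0,0,0]],
    [[0,0,-3],[0,0,0]],
    [[0,0,0],[0,0,0]],
    [[0,0,0],[0,0,0]],
    [[0,0,0],[0,0,0]],
  ],
)

```text
t: 2.87
tcp_pos: [0.4881, -0.0799, 0.1126]
eef_rot: [[-0.985, 0.173, 0.002], [0.173, 0.985, 0.0], [-0.002, 0.0, -1.0]]
ft_force: [-0.2, -1.0, 0.7]
opening: 0.0001
```

Run:
```python
from h import *
for n in("side",): cv2.imwrite(f"pics/{n}2.png",robot.read_camera(n))
a=cv2.imread("pics/side2.png")[170:260,205:330]
cv2.imwrite("pics/c2.png",cv2.resize(a,None,fx=6,fy=6,interpolation=cv2.INTER_CUBIC))
s=robot.get_state();print(s["tcp_pos"],s["t"],s["ft_force"])
```

```text
[ 0.48843848 -0.08010942  0.11308174] 2.9167 [ 0.45920007 -0.28950108  0.54165627]
```

View pics/c2.png

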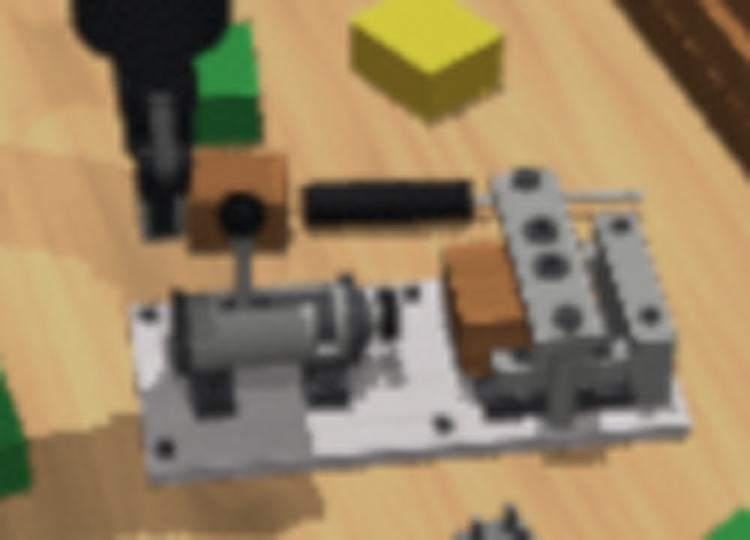

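The fingertip at crop (162,225) is behind the ball at (240,214). I'll push forward along the jig x axis, (0.985, -0.174).

Emit:
jog_arm(
  plan=[
    [[0.39,-0.07,-0.4],[0,0,0]],
    [[0.39,-0.07,0],[0,0,0]],
    [[0.39,-0.07,0],[0,0,0]],
    [[0.3,-0.053,0],[0,0,0]],
    [[0.3,-0.053,0],[0,0,0]],
    [[0.3,-0.053,0],[0,0,0]],
    [[0.3,-0.053,0],[0,0,0]],
    [[0.3,-0.053,0],[0,0,0]],
  ],
)

```text
t: 3.58
tcp_pos: [0.513, -0.0851, 0.1071]
eef_rot: [[-0.985, 0.174, -0.002], [0.174, 0.985, 0.001], [0.002, 0.0, -1.0]]
ft_force: [-4.1, 1.2, 2.5]
opening: 0.0003
```

Emit:
jog_arm(
  plan=[
    [[0.3,-0.053,0],[0,0,0]],
    [[0.3,-0.053,0],[0,0,0]],
    [[0.3,-0.053,0],[0,0,0]],
    [[0.3,-0.053,0],[0,0,0]],
    [[0,0,0],[0,0,0]],
  ],
)

```text
t: 4.0
tcp_pos: [0.5264, -0.0874, 0.1072]
eef_rot: [[-0.985, 0.174, 0.001], [0.174, 0.985, -0.0], [-0.001, -0.0, -1.0]]
ft_force: [-1.8, 1.1, 0.0]
opening: 0.0001
```

```bash
cat > look.py <<'E'
from h import *
import sys
k=sys.argv[1]
for n in("side","top"): cv2.imwrite(f"pics/{n}{k}.png",robot.read_camera(n))
a=cv2.imread(f"pics/side{k}.png")[175:265,215:330]; b=cv2.imread(f"pics/top{k}.png")[140:230,240:355]
cv2.imwrite(f"pics/c{k}.png",cv2.resize(a,None,fx=6,fy=6,interpolation=cv2.INTER_CUBIC))
cv2.imwrite(f"pics/d{k}.png",cv2.resize(b,None,fx=6,fy=6,interpolation=cv2.INTER_CUBIC))
s=robot.get_state();p=s["tcp_pos"];d=p[:2]-[.567,-.0952];print(p,"jig",.985*d[0]-.174*d[1],.174*d[0]+.985*d[1],s["t"],s["ft_force"])
E
python3 look.py 3
```

```text
[ 0.52631928 -0.08746505  0.10731637] jig -0.04141639402628087 0.0005404842622217156 4.1 [-1.15536601  0.09904482  0.03569451]
```

View pics/c3.png

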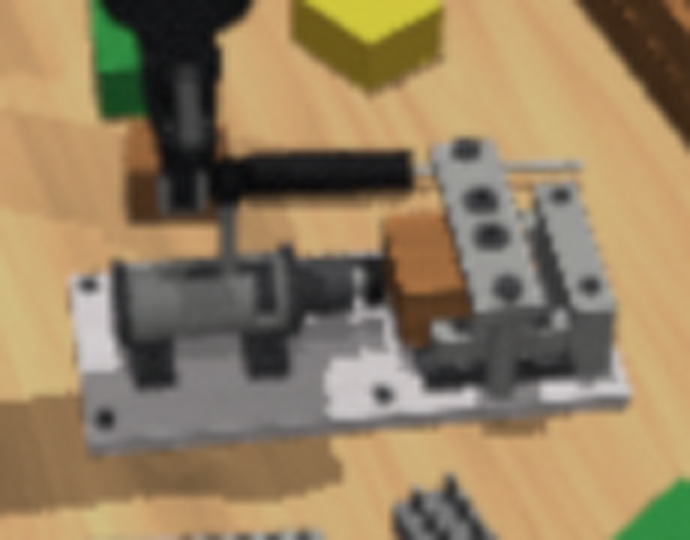

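The ball is being pushed, and the pad (crop (375,280)) is nearly at the block (385,270). I'll continue more gently.

Emit:
jog_arm(
  plan=[
    [[0.25,-0.044,0],[0,0,0]],
    [[0.25,-0.044,0],[0,0,0]],
    [[0.25,-0.044,0],[0,0,0]],
    [[0.25,-0.044,0],[0,0,0]],
    [[0.25,-0.044,0],[0,0,0]],
    [[0,0,0],[0,0,0]],
  ],
)

```text
t: 4.6
tcp_pos: [0.5386, -0.0896, 0.1073]
eef_rot: [[-0.985, 0.174, 0.0], [0.174, 0.985, -0.0], [-0.0, -0.0, -1.0]]
ft_force: [-2.6, -0.1, 0.5]
opening: -0.0
```

Emit:
jog_arm(
  plan=[
    [[0.15,-0.026,0],[0,0,0]],
    [[0.15,-0.026,0],[0,0,0]],
    [[0,0,0],[0,0,0]],
  ],
)

```text
t: 4.85
tcp_pos: [0.5413, -0.0901, 0.1073]
eef_rot: [[-0.985, 0.174, 0.0], [0.174, 0.985, -0.0], [-0.0, -0.0, -1.0]]
ft_force: [-3.0, 0.9, 0.5]
opening: -0.0003
```

Emit:
jog_arm(
  plan=[
    [[0.1,-0.018,0],[0,0,0]],
    [[0.1,-0.018,0],[0,0,0]],
    [[0,0,0],[0,0,0]],
  ],
)

```text
t: 5.1
tcp_pos: [0.5432, -0.0904, 0.1073]
eef_rot: [[-0.985, 0.174, 0.0], [0.174, 0.985, -0.0], [-0.0, -0.0, -1.0]]
ft_force: [-2.9, 1.6, 0.2]
opening: -0.0002
```

Emit:
jog_arm(
  plan=[
    [[0.1,-0.018,0],[0,0,0]],
    [[0,0,0],[0,0,0]],
  ],
)

```text
t: 5.27
tcp_pos: [0.5441, -0.0906, 0.1073]
eef_rot: [[-0.985, 0.174, -0.0], [0.174, 0.985, 0.0], [0.0, 0.0, -1.0]]
ft_force: [-3.6, 1.6, 1.0]
opening: -0.0002
```

Emit:
jog_arm(
  plan=[
    [[0.1,-0.018,0],[0,0,0]],
    [[0,0,0],[0,0,0]],
  ],
)

```text
t: 5.43
tcp_pos: [0.5443, -0.0906, 0.1072]
eef_rot: [[-0.985, 0.174, -0.002], [0.174, 0.985, 0.001], [0.002, 0.0, -1.0]]
ft_force: [-5.7, 0.7, 2.8]
opening: -0.0002
```

Emit:
jog_arm(
  plan=[
    [[0.1,-0.018,0],[0,0,0]],
    [[0,0,0],[0,0,0]],
  ],
)

```text
t: 5.6
tcp_pos: [0.5443, -0.0906, 0.1072]
eef_rot: [[-0.985, 0.174, -0.004], [0.174, 0.985, 0.001], [0.004, 0.0, -1.0]]
ft_force: [-9.3, 1.6, 4.5]
opening: -0.0001
```

The motion stalled with the force rising to about 9 N, so this is the hard stop. I'll check it in the pictures.

```bash
python3 look.py 4
```

```text
[ 0.54432529 -0.09061694  0.10717119] jig -0.02313204494088178 0.0005689122567178054 5.7 [-8.40296258  2.00487993  5.09521953]
```

View pics/c4.png

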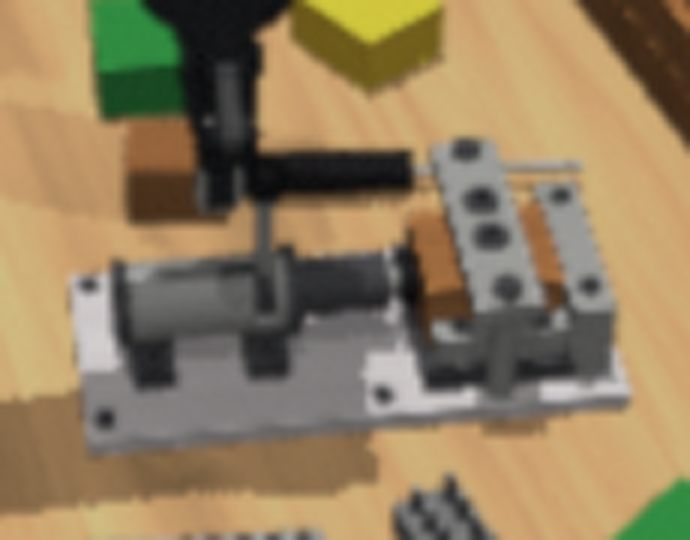

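View pics/d4.png

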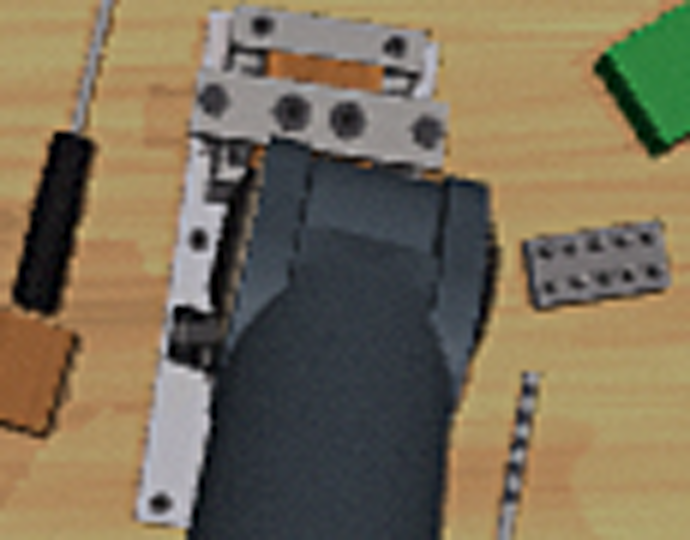

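The pin sits at the corner of the slot (side crop (263,265)) and the block is up against the end stop (535,245). Next I'll back off and go round to the ball's left.

Emit:
jog_arm(
  plan=[
    [[-0.7,0.12,0],[0,0,0]],
    [[-0.98,0.17,0],[0,0,0]],
    [[0.35,2.0,0],[0,0,0]],
    [[0.35,2.0,0],[0,0,0]],
    [[1.9,-0.34,0],[0,0,0]],
    [[1.9,-0.34,-0.6],[0,0,0]],
    [[0,0,0],[0,0,0]],
    [[0,0,0],[0,0,0]],
  ],
)

```text
t: 6.37
tcp_pos: [0.5753, -0.055, 0.1014]
eef_rot: [[-0.985, 0.174, 0.002], [0.174, 0.985, -0.001], [-0.002, -0.0, -1.0]]
ft_force: [-0.6, 0.7, -0.2]
opening: -0.0003
```

```bash
python3 look.py 5
```

```text
[ 0.57388776 -0.05503535  0.10142514] jig -0.000204201182023845 0.04076064943697112 6.4667 [-0.18411585 -0.25266723 -0.24167123]
```

View pics/c5.png

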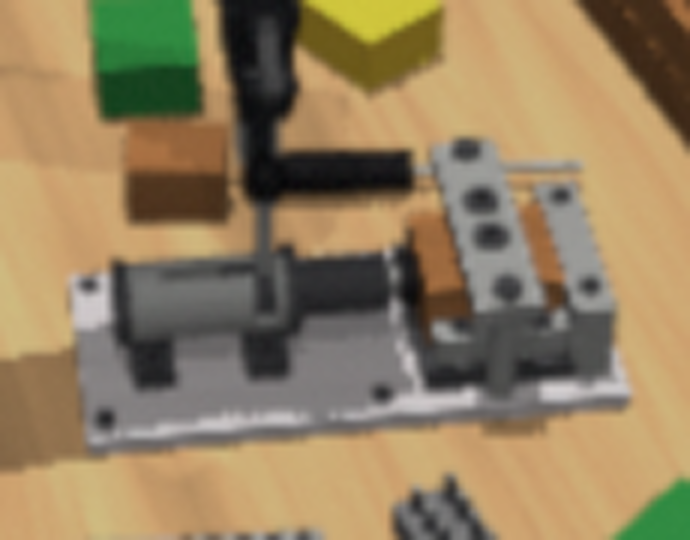

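The finger is on the ball's left, lined up with it. I'll push sideways in the -y direction of the jig.

Emit:
jog_arm(
  plan=[
    [[-0.07,-0.4,0],[0,0,0]],
    [[-0.07,-0.4,0],[0,0,0]],
    [[-0.052,-0.3,0],[0,0,0]],
    [[-0.052,-0.3,0],[0,0,0]],
    [[-0.052,-0.3,0],[0,0,0]],
    [[-0.052,-0.3,0],[0,0,0]],
    [[0,0,0],[0,0,0]],
  ],
)

```text
t: 7.05
tcp_pos: [0.5708, -0.0755, 0.1015]
eef_rot: [[-0.985, 0.175, 0.0], [0.175, 0.985, -0.0], [-0.0, -0.0, -1.0]]
ft_force: [0.3, -0.2, -0.5]
opening: 0.0002
```

Emit:
jog_arm(
  plan=[
    [[-0.052,-0.3,0],[0,0,0]],
    [[-0.052,-0.3,0],[0,0,0]],
    [[0,0,0],[0,0,0]],
  ],
)

```text
t: 7.3
tcp_pos: [0.5697, -0.0816, 0.1014]
eef_rot: [[-0.985, 0.175, 0.0], [0.175, 0.985, -0.0], [-0.0, -0.0, -1.0]]
ft_force: [0.4, 0.8, 1.0]
opening: 0.0
```

Emit:
jog_arm(
  plan=[
    [[-0.052,-0.3,0],[0,0,0]],
    [[-0.052,-0.3,0],[0,0,0]],
    [[0,0,0],[0,0,0]],
  ],
)

```text
t: 7.55
tcp_pos: [0.5685, -0.0876, 0.1012]
eef_rot: [[-0.985, 0.175, -0.0], [0.175, 0.985, -0.0], [0.0, -0.0, -1.0]]
ft_force: [-0.0, 1.5, -0.7]
opening: 0.0002
```

```bash
python3 look.py 6
```

```text
[ 0.56843626 -0.08746447  0.10118616] jig 6.873367316357097e-05 0.007869407883555488 7.65 [0.51599446 0.12015605 0.37290671]
```

View pics/c6.png

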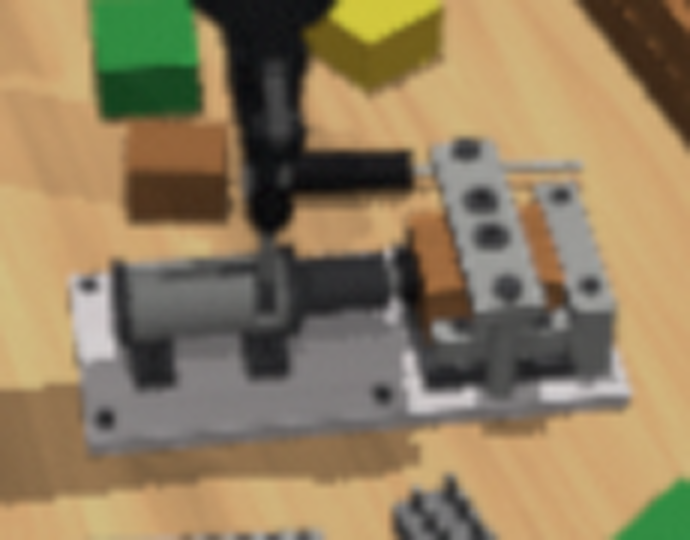

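The ball has swung from (265,178) to (270,213) in the crop, so the pin has entered the leg. I'll continue.

Emit:
jog_arm(
  plan=[
    [[-0.052,-0.3,0],[0,0,0]],
    [[-0.052,-0.3,0],[0,0,0]],
    [[-0.052,-0.3,0],[0,0,0]],
    [[-0.052,-0.3,0],[0,0,0]],
    [[0,0,0],[0,0,0]],
  ],
)

```text
t: 8.07
tcp_pos: [0.5663, -0.0998, 0.1013]
eef_rot: [[-0.985, 0.175, -0.0], [0.175, 0.985, -0.0], [0.0, -0.0, -1.0]]
ft_force: [0.1, 0.0, 0.1]
opening: -0.0002
```

Emit:
jog_arm(
  plan=[
    [[-0.052,-0.3,0],[0,0,0]],
    [[-0.052,-0.3,0],[0,0,0]],
    [[-0.052,-0.3,0],[0,0,0]],
    [[-0.052,-0.3,0],[0,0,0]],
    [[0,0,0],[0,0,0]],
  ],
)

```text
t: 8.48
tcp_pos: [0.5644, -0.112, 0.1015]
eef_rot: [[-0.985, 0.175, 0.0], [0.175, 0.985, -0.001], [-0.0, -0.001, -1.0]]
ft_force: [-0.3, 0.3, -0.4]
opening: -0.0002
```

Emit:
jog_arm(
  plan=[
    [[-0.052,-0.3,0],[0,0,0]],
    [[-0.052,-0.3,0],[0,0,0]],
    [[0,0,0],[0,0,0]],
  ],
)

```text
t: 8.73
tcp_pos: [0.5634, -0.1178, 0.1014]
eef_rot: [[-0.985, 0.175, 0.0], [0.175, 0.985, -0.0], [-0.0, -0.0, -1.0]]
ft_force: [-0.3, 0.1, 0.2]
opening: 0.0002
```

```bash
python3 look.py 7
```

```text
[ 0.56345424 -0.11742693  0.10140647] jig 0.00037491416863693217 -0.02251049217433061 8.8333 [ 0.47373515 -0.06676252 -0.14213944]
```

View pics/c7.png

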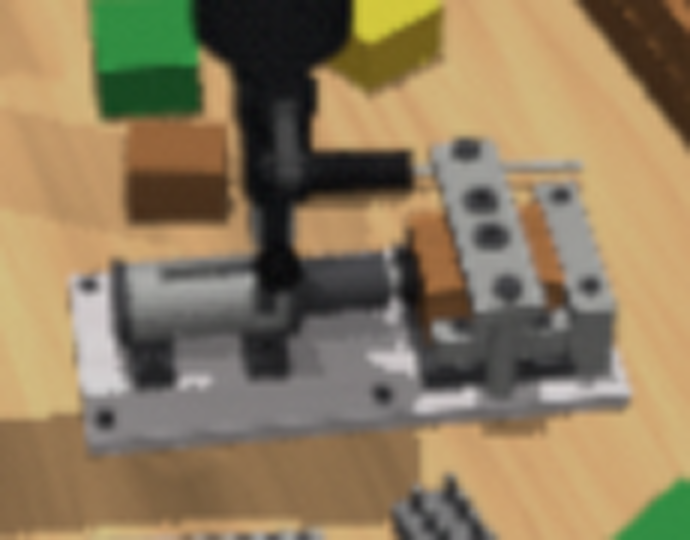

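```bash
cat > ang.py <<'E'
from h import *
import sys
u,v=float(sys.argv[1]),float(sys.argv[2]); px=np.array([(u+.5)/6+215-.5,(v+.5)/6+175-.5])
R=np.array([[.985,.174],[-.174,.985]])
best=min(((np.linalg.norm(proj("side",np.r_[R@[x,-.075*np.sin(f)]+[.567,-.0952],.045+.075*np.cos(f)])-px),f,x) for f in np.arange(0,1.5,.01) for x in np.arange(-.004,.0041,.001)))
f=best[1];print("err,phi,x",best,"ball y,z",-75*np.sin(f),45+75*np.cos(f))
E
python3 ang.py 265 178;python3 ang.py 270 213; python3 ang.py 280 268
```

```text
err,phi,x (np.float64(0.21377926806012026), np.float64(0.0), np.float64(0.0)) ball y,z -0.0 120.0
err,phi,x (np.float64(0.14556362894240227), np.float64(0.29), np.float64(0.0)) ball y,z -21.446416882862664 116.86829066345229Traceback (most recent call last):
  File "ang.py", line 5, in <module>
    best=min(((np.linalg.norm(proj("side",np.r_[R@[x,-.075*np.sin(f)]+[.567,-.0952],.045+.075*np.cos(f)])-px),f,x) for f in np.arange(0,1.5,.01) for x in np.arange(-.004,.0041,.001)))
  File "ang.py", line 5, in <genexpr>
    best=min(((np.linalg.norm(proj("side",np.r_[R@[x,-.075*np.sin(f)]+[.567,-.0952],.045+.075*np.cos(f)])-px),f,x) for f in np.arange(0,1.5,.01) for x in np.arange(-.004,.0041,.001)))
                              ~~~~^^^^^^^^^^^^^^^^^^^^^^^^^^^^^^^^^^^^^^^^^^^^^^^^^^^^^^^^^^^^^^^^^^^^^^^
  File "h.py", line 14, in proj
    p=robot.camera_params(n);T=np.linalg.inv(np.array(p["world_from_camera"]));q=T[:3,:3]@P+T[:3,3]
ValueError: time passes only in moves, steps and waits
```

```bash
python3 - <<'E'
s=open("h.py").read()
s=s.replace("def ray","_c={n:robot.camera_params(n) for n in('side','top')}\ndef ray",1).replace("p=robot.camera_params(n)","p=_c[n]")
open("h.py","w").write(s)
E
python3 ang.py 280 268
```

```text
err,phi,x (np.float64(0.06772659394802398), np.float64(0.68), np.float64(0.001)) ball y,z -47.159476801385146 103.31795390631959
```

The handle is at about 0.68 rad, with the ball at jig y -47 mm, z 103 mm. Next I'll lift off, go above the ball and push down along the arc.

Emit:
jog_arm(
  plan=[
    [[0.05,0.3,0],[0,0,0]],
    [[0,0,1.2],[0,0,0]],
    [[0,0,1.2],[0,0,0]],
    [[-0.28,-1.6,0],[0,0,0]],
    [[-0.28,-1.6,0],[0,0,0]],
    [[0,0,0],[0,0,0]],
    [[0,0,0],[0,0,0]],
  ],
)

```text
t: 9.42
tcp_pos: [0.5587, -0.1467, 0.1266]
eef_rot: [[-0.984, 0.176, 0.002], [0.176, 0.984, -0.0], [-0.002, 0.0, -1.0]]
ft_force: [0.5, 0.9, 0.4]
opening: 0.0001
```

```bash
python3 look.py 8
```

```text
[ 0.55887957 -0.14487218  0.12594652] jig 0.0006443312776656922 -0.05034005174619642 9.5167 [-0.36706522  0.26010615  0.57849024]
```

View pics/c8.png

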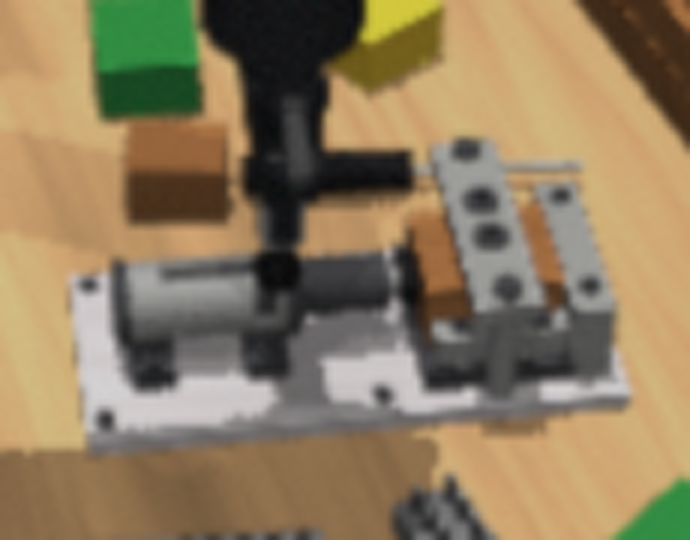

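Emit:
jog_arm(
  plan=[
    [[-0.03,-0.2,-0.4],[0,0,0]],
    [[0,0,-0.4],[0,0,0]],
    [[-0.03,-0.15,-0.3],[0,0,0]],
    [[-0.03,-0.15,-0.3],[0,0,0]],
    [[-0.03,-0.15,-0.3],[0,0,0]],
    [[0,0,0],[0,0,0]],
  ],
)

```text
t: 10.02
tcp_pos: [0.5568, -0.155, 0.1083]
eef_rot: [[-0.984, 0.176, -0.0], [0.176, 0.984, -0.003], [-0.0, -0.003, -1.0]]
ft_force: [-1.2, -3.7, 3.2]
opening: 0.0002
```

Emit:
jog_arm(
  plan=[
    [[-0.03,-0.15,-0.3],[0,0,0]],
    [[-0.03,-0.15,-0.3],[0,0,0]],
    [[-0.03,-0.15,-0.3],[0,0,0]],
    [[-0.03,-0.15,-0.3],[0,0,0]],
    [[0,0,0],[0,0,0]],
  ],
)

```text
t: 10.43
tcp_pos: [0.5552, -0.1644, 0.0972]
eef_rot: [[-0.984, 0.178, 0.001], [0.178, 0.984, -0.007], [-0.002, -0.006, -1.0]]
ft_force: [-3.9, -9.4, 6.2]
opening: 0.0001
```

```bash
python3 look.py 9
```

```text
[ 0.55542727 -0.1639997   0.09730435] jig 0.00057200434018587 -0.06978135554475173 10.5333 [-3.71849772 -9.65756648  6.81523281]
```

View pics/c9.png

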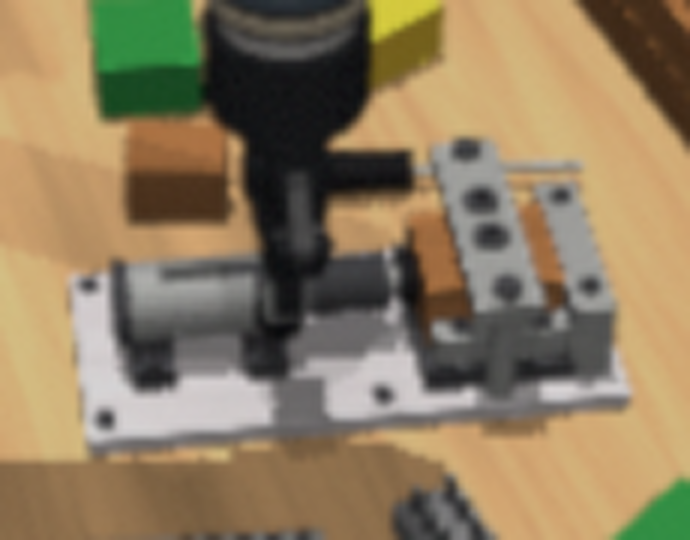

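The force on the tool points to -y, and the tip has strayed about 7 mm right of command. It seems to have slid down the ball's far side instead of pushing it. I'll retreat upward and look.

Emit:
jog_arm(
  plan=[
    [[-0.05,-0.3,0.3],[0,0,0]],
    [[0,0,1.2],[0,0,0]],
    [[0,0,1.2],[0,0,0]],
    [[0,0,0.8],[0,0,0]],
    [[0,0,0],[0,0,0]],
    [[0,0,0],[0,0,0]],
  ],
)

```text
t: 11.03
tcp_pos: [0.5561, -0.1606, 0.1322]
eef_rot: [[-0.985, 0.173, 0.002], [0.173, 0.985, 0.0], [-0.002, 0.001, -1.0]]
ft_force: [-0.4, 0.2, -0.5]
opening: -0.0002
```

```bash
python3 look.py 10
```

```text
[ 0.55532188 -0.16068582  0.13110855] jig -0.00010841240021763551 -0.06653552832094084 11.1333 [0.09733021 0.78080583 0.47697794]
```

View pics/c10.png

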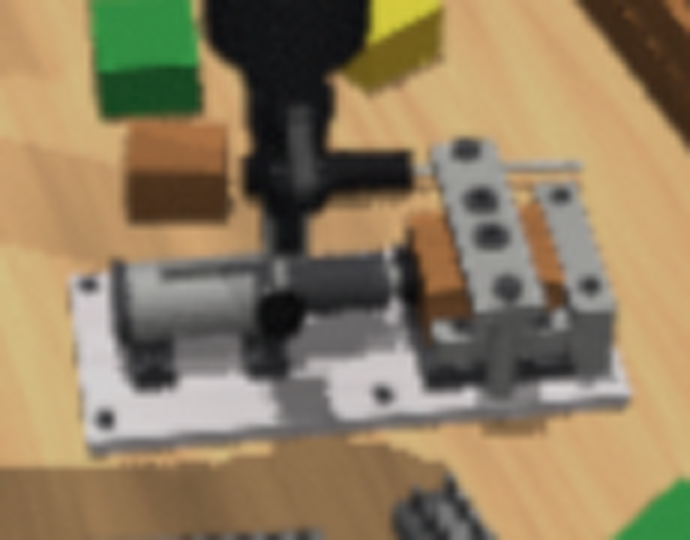

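```bash
python3 ang.py 280 312
```

```text
err,phi,x (np.float64(0.11591988915002438), np.float64(0.96), np.float64(-0.001)) ball y,z -61.43936762257487 88.01399895543426
```

The handle did turn, to about 0.96 rad, with the ball at y -61, z 88 mm. The tip contact was too far to the right. I'll come down again with the tip left of the ball's centre and push down and to the right.

Emit:
jog_arm(
  plan=[
    [[0.22,1.25,0],[0,0,0]],
    [[0,0,0],[0,0,0]],
    [[0,0,-1],[0,0,0]],
    [[0,0,-1],[0,0,0]],
    [[0,0,-0.7],[0,0,0]],
    [[0,0,0],[0,0,0]],
  ],
)

```text
t: 11.63
tcp_pos: [0.556, -0.1486, 0.1018]
eef_rot: [[-0.985, 0.174, -0.005], [0.174, 0.985, 0.001], [0.005, -0.0, -1.0]]
ft_force: [0.1, -0.3, -0.7]
opening: 0.0003
```

Emit:
jog_arm(
  plan=[
    [[-0.02,-0.1,-0.3],[0,0,0]],
    [[-0.02,-0.1,-0.3],[0,0,0]],
    [[-0.02,-0.1,-0.3],[0,0,0]],
    [[0,0,0],[0,0,0]],
  ],
)

```text
t: 11.97
tcp_pos: [0.5569, -0.1527, 0.0951]
eef_rot: [[-0.985, 0.175, -0.0], [0.175, 0.985, -0.0], [-0.0, -0.0, -1.0]]
ft_force: [-0.1, -0.4, -0.3]
opening: -0.0001
```

Emit:
jog_arm(
  plan=[
    [[-0.02,-0.12,-0.3],[0,0,0]],
    [[-0.02,-0.12,-0.3],[0,0,0]],
    [[-0.02,-0.12,-0.3],[0,0,0]],
    [[0,0,0],[0,0,0]],
  ],
)

```text
t: 12.3
tcp_pos: [0.5562, -0.1556, 0.0858]
eef_rot: [[-0.985, 0.174, -0.001], [0.174, 0.985, 0.0], [0.001, 0.0, -1.0]]
ft_force: [0.2, -0.3, 0.7]
opening: -0.0003
```

```bash
python3 look.py 11
```

```text
[ 0.5562491  -0.15498397  0.08596385] jig -0.00018722389670979868 -0.060757866423960236 12.4 [-0.78325413  0.44396572  0.03361695]
```

View pics/c11.png

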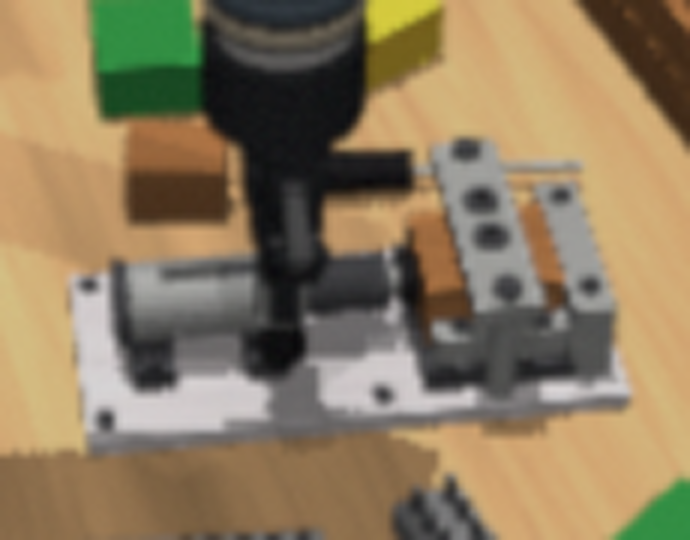

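The ball is now at (277,348) and following the finger. I'll push on to the end.

Emit:
jog_arm(
  plan=[
    [[-0.02,-0.1,-0.3],[0,0,0]],
    [[-0.02,-0.1,-0.3],[0,0,0]],
    [[0,0,0],[0,0,0]],
  ],
)

```text
t: 12.65
tcp_pos: [0.5558, -0.1575, 0.0798]
eef_rot: [[-0.985, 0.174, -0.001], [0.174, 0.985, 0.0], [0.001, 0.0, -1.0]]
ft_force: [0.2, 0.4, -0.3]
opening: -0.0002
```

Emit:
jog_arm(
  plan=[
    [[-0.01,-0.05,-0.2],[0,0,0]],
    [[-0.01,-0.05,-0.2],[0,0,0]],
    [[0,0,0],[0,0,0]],
  ],
)

```text
t: 12.9
tcp_pos: [0.5559, -0.1586, 0.0761]
eef_rot: [[-0.985, 0.174, -0.0], [0.174, 0.985, -0.0], [0.0, -0.0, -1.0]]
ft_force: [0.3, -0.7, 1.2]
opening: -0.0001
```

Emit:
jog_arm(
  plan=[
    [[0,0,-0.15],[0,0,0]],
    [[0,0,0],[0,0,0]],
  ],
)

```text
t: 13.07
tcp_pos: [0.5561, -0.1586, 0.0756]
eef_rot: [[-0.985, 0.174, 0.0], [0.174, 0.985, 0.0], [-0.0, 0.0, -1.0]]
ft_force: [-2.0, 0.0, 6.6]
opening: 0.0001
```

```bash
python3 look.py 12
```

```text
[ 0.55604374 -0.15863452  0.07562627] jig 0.00024569470095513884 -0.06438938790408716 13.1667 [-2.45334359 -0.63161436  6.347237  ]
```

View pics/c12.png

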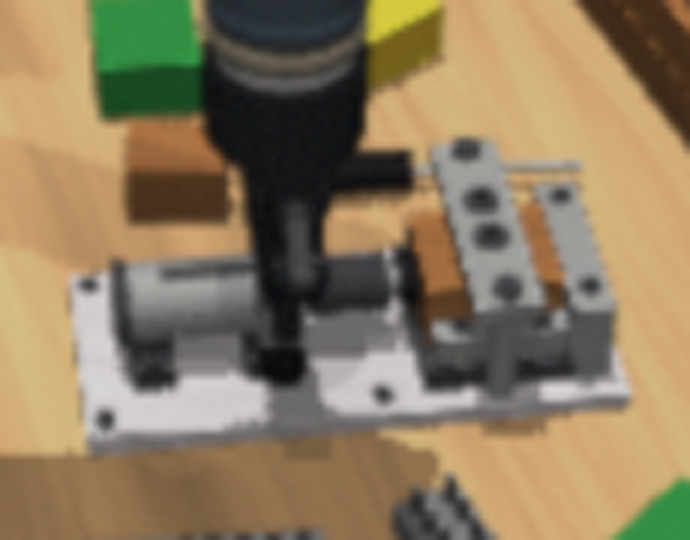

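The tip stalled at z = 75.6 mm with about 6 N of force. The end stop was expected at about 76 mm. I'll press slightly more, then lift straight up and clear.

Emit:
jog_arm(
  plan=[
    [[0,0,-0.12],[0,0,0]],
    [[0,0,0],[0,0,0]],
    [[0,0,0],[0,0,0]],
  ],
)

```text
t: 13.42
tcp_pos: [0.5561, -0.1587, 0.0752]
eef_rot: [[-0.985, 0.174, 0.001], [0.174, 0.985, 0.0], [-0.001, 0.0, -1.0]]
ft_force: [-3.3, 1.0, 11.8]
opening: -0.0
```

Emit:
jog_arm(
  plan=[
    [[0,0,0.6],[0,0,0]],
    [[0,0,1.5],[0,0,0]],
    [[0,0,3],[0,0,0]],
    [[0,0,3.5],[0,0,0]],
    [[0,0,3.5],[0,0,0]],
    [[-3.0,0.5,1],[0,0,0]],
    [[-3.0,0.5,0],[0,0,0]],
    [[-2.0,0,0],[0,0,0]],
  ],
)

```text
t: 14.08
tcp_pos: [0.4741, -0.1475, 0.2053]
eef_rot: [[-0.985, 0.173, 0.0], [0.173, 0.985, 0.001], [-0.0, 0.001, -1.0]]
ft_force: [1.0, 0.7, -0.5]
opening: 0.0002
```

Emit:
jog_arm(
  plan=[
    [[0,-4,0],[0,0,0]],
    [[0,-4,0],[0,0,0]],
    [[0,-4,0],[0,0,0]],
    [[0,-4,0],[0,0,0]],
    [[0,0,0],[0,0,0]],
    [[0,0,0],[0,0,0]],
    [[0,0,0],[0,0,0]],
  ],
)

```text
t: 14.67
tcp_pos: [0.4758, -0.3077, 0.2042]
eef_rot: [[-0.985, 0.174, -0.001], [0.174, 0.985, 0.001], [0.001, 0.001, -1.0]]
ft_force: [0.5, 1.0, -0.6]
opening: 0.0005
```

```bash
python3 look.py 13
```

```text
[ 0.47631892 -0.3065465   0.20433694] jig -0.05254657668973277 -0.22395481564922823 14.7667 [-0.09840454  0.06988808 -0.18277191]
```

View pics/c13.png

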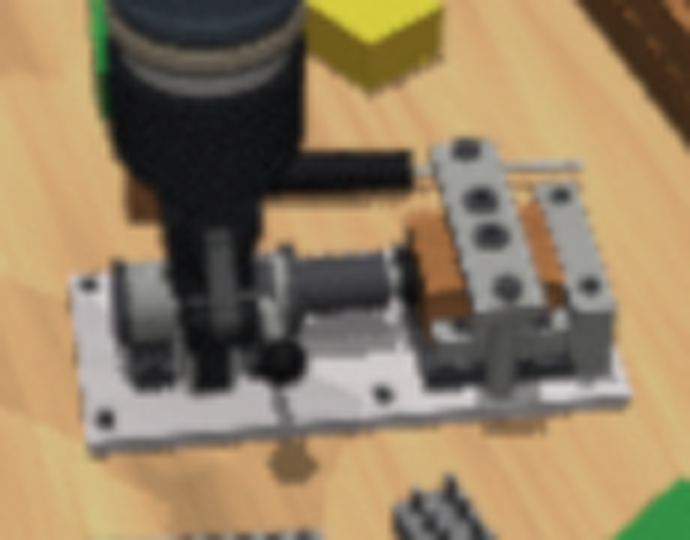

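View pics/d13.png

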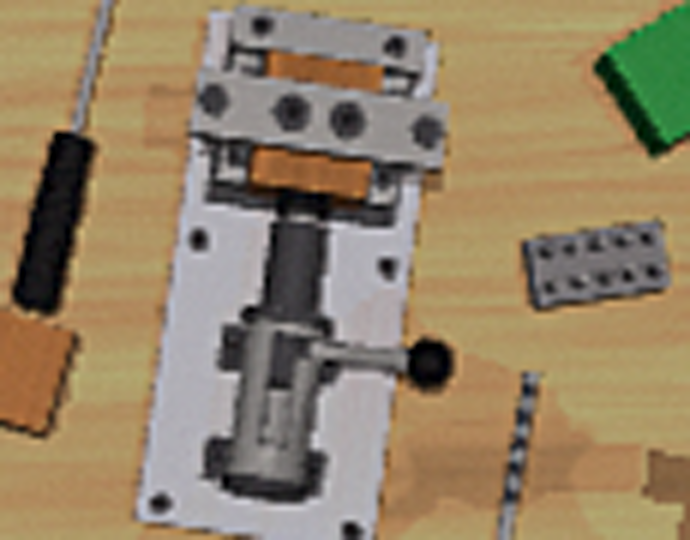

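```bash
python3 ang.py 279 358
python3 - <<'E'
from h import *
R=np.array([[.985,.174],[-.174,.985]]);o=np.array([.567,-.0952])
T=lambda x,y:((x+.5)/6+240-.5,(y+.5)/6+140-.5)
j=lambda c,z:np.round(1000*(R.T@(plane("top",*T(*c),z)[:2]-o)),1)
print("ball",j((431,363),.064),"block rear top edge",j((250,186),.064),j((368,200),.064),"stop face top edge",j((272,52),.06),j((380,66),.06),"bystander moves:")
a=cv2.imread("pics/top0.png").astype(int);b=cv2.imread("pics/top13.png").astype(int)
d=(abs(a-b).max(2)>60).astype(np.uint8);n,_,st,_=cv2.connectedComponentsWithStats(cv2.morphologyEx(d,cv2.MORPH_OPEN,np.ones((2,2),np.uint8)))
print(st[1:][st[1:,4]>6])
E
```

```text
err,phi,x (np.float64(0.1538092599036317), np.float64(1.27), np.float64(-0.002)) ball y,z -71.63256416885191 67.22106546939891
ball [  0.1 -73.3] block rear top edge [76.2 29.1] [ 77.9 -31.1] stop face top edge [148.   27.4] [148.9 -28.4] bystander moves:
[[ 286  150   19    6   76]
 [ 281  172   21   15  173]
 [ 395  186   15   12  109]
 [ 414  187    6    6   16]
 [ 405  191    6    9   20]
 [ 418  191   14    8   46]
 [ 410  195    6    4   12]
 [ 308  197    9    9   59]
 [ 359  198   91   77 2909]
 [ 284  206    8    8   55]
 [ 308  235  106  149 7147]
 [  87  319  160   57 3670]
 [   9  329    7   29   64]
 [ 165  328   22    8   77]
 [ 190  333    7    3   17]
 [ 200  333    5    3   13]
 [   7  361    5    6   24]
 [ 297  380    8    4   20]]
```

View pics/top13.png

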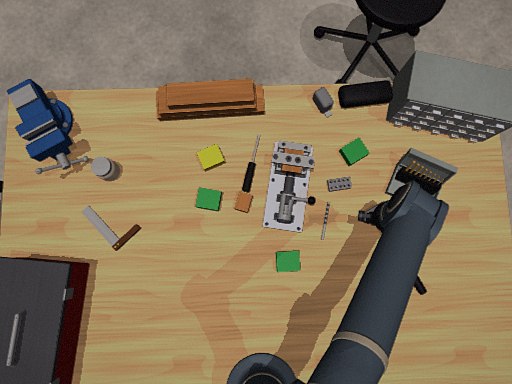

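The handle is locked at about 1.3 rad, the ball is at jig (0,-73) mm, and the block is within about 1.5 mm of the stop. The tools look unmoved. The wrist appears over the drill case, so I'll raise it for margin and hand in.

Emit:
jog_arm(
  plan=[
    [[0,1,3],[0,0,0]],
    [[0,1,3],[0,0,0]],
    [[0,1,2],[0,0,0]],
    [[0,0,0],[0,0,0]],
    [[0,0,0],[0,0,0]],
    [[0,0,0],[0,0,0]],
  ],
)

```text
t: 15.27
tcp_pos: [0.4757, -0.2773, 0.2839]
eef_rot: [[-0.985, 0.172, -0.001], [0.172, 0.985, 0.001], [0.001, 0.001, -1.0]]
ft_force: [0.6, 0.1, -0.3]
opening: 0.0003
```

Run:
```python
from station import robot
s=robot.get_state();print(s["t"],s["tcp_pos"],s["ft_force"],abs(s["joint_vel"]).max())
robot.hand_in()
```

```text
15.2667 [ 0.47566479 -0.27725212  0.28393098] [ 0.56982925  0.14677929 -0.26669985] 0.01916245651901825
the job is handed in; nothing more can be done
```

The block is clamped and the job is handed in at 15.3 s. With closed fingers I pushed the ball handle forward to its hard stop, then sideways round the corner, and finally down from above to the end of the side leg. The arm is clear of everything.

- **Handle and plunger:** the last pictures put the handle at about 1.27 to 1.32 rad. The ball is at jig (0, -73) mm, which puts the plunger at about 45 mm.
- **Block:** it lies flat, about 1.5 mm short of the end stop after allowing for a camera offset. The raw reading was 2 to 4 mm short, but the stop face itself also read 1 to 2 mm short.
- **Forces:** the highest readings on the tool were about 12 N.
- **Bystanders:** none showed signs of having moved. The arm partly hid the drill case and the hammer in the last picture, so those two are less certain.
- **What went wrong:** on the first downward push the fingertip slid towards the ball's outer side at about 0.96 rad. I lifted off, came down again left of the ball's centre, and finished the swing.

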